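Press-test a rubber puck with a spring pin gauge

TASK

Take the yellow pin gauge out of its stand and press its pin straight down into the middle of the rubber puck until the 6 mm red band on the pin has just disappeared into the snout, and hold it there for at least a second. Then put the gauge back in its stand, upright with its collar resting on the top plate. Never drive the pin nearly all the way in (it has 12 mm of travel), and leave the other things alone.

Things in the scene. Friction and masses are not known exactly. Their poses are not given: they have to be found in the camera images.
- gauge_grip (a point): centre of the yellow round barrel of the loose pin gauge (about 0.24 kg), where to grip it. The gauge is a straight round tool, upright, z up along its axis. Barrel 30 mm diameter, from 30 mm below this point to 28 mm above it; below it a dark collar 44 mm diameter and 8 mm thick (underside 38 mm below this point), then a snout 20 mm diameter and 40 mm long.
- gauge_collar (a point): centre of the underside of the gauge's collar, the face that rests on the stand's top plate
- gauge_tip (a point): lowest point of the gauge's steel pin, 94 mm below the grip point when free. The pin is 8 mm in diameter with a round tip and sticks 16 mm out of the snout when free; the 6 mm next to the snout are a red band. This point moves with the pin.
- gauge_pin (a joint): how far the pin is pushed up into the gauge, in m: 0 free, 0.006 when the red band has just disappeared, 0.012 at the hard stop. A spring of 1.5 N per mm pushes it out, with no preload, so 9 N at 0.006.
- stand_hole (a point): centre of the 26 mm hole, level with the upper face of the stand's blue square top plate (72 x 72 mm, 75 mm above the table, on four thin posts; foot 86 x 86 mm). The stand is fixed. The gauge hangs in this hole by its collar, the snout and pin below the plate, clear of the foot.
- puck_foot (a point): point on the table under the middle of the black round rubber puck, 56 mm diameter, with a white ring of 20 mm diameter round its middle, in a fixed steel cup 84 mm wide and 10 mm high. Its thickness varies: the top is 18 to 32 mm above this point and must be found by touch or sight. It gives about 1 mm for each 4 N of load.
- magnet_tray: round steel tray, 111 mm diameter, 24 mm high, loose, origin at the centre of its underside; leave it alone
- solder_spool: blue reel of solder, about 62 mm diameter, 32 mm high, loose, origin on its underside; leave it alone

How it is judged (in metres and radians):
On the way:
1. the gauge stands upright on the middle of the puck with the red band just inside the snout, for one second (value of joint gauge_pin between 0.0045 and 0.0075 m and horizontal distance between gauge_tip and puck_foot below 0.01 m and z of gauge_tip in the frame of puck_foot between 0.01 and 0.036 m and angle between gauge_collar's own z axis and vertical below 0.12 rad), for 1 s.
At the end, for the whole second after the job is handed in: The gauge hangs upright in the stand's hole (within 0.08 rad), its collar resting on the top plate (within 3 mm in height, 6 mm sideways), after the pin was held 4.5 to 7.5 mm in on the puck, within 10 mm of its middle and within 0.12 rad of upright, for one second (horizontal distance between gauge_collar and stand_hole below 0.006 m and z of gauge_collar in the frame of stand_hole between -0.003 and 0.003 m and angle between gauge_collar's own z axis and vertical below 0.08 rad); the robot touches nothing.
It fails at once if the pin is driven more than 10.5 mm into the gauge (value of joint gauge_pin above 0.0105 m).
It fails at once if the tray or the reel of solder is moved more than 30 mm (distance of any of magnet_tray, solder_spool from where it was at the start of the episode above 0.03 m).
It also fails if it takes over 64 s, if anything falls off the work surface, if the arm or the gripper's body presses on something with over 40 N, if the wrist force passes 120 N, or if a joint passes its speed limit or range.

ROBOT

A 7-joint arm with a two-finger parallel gripper is mounted at the origin on a cart in front of the work surface, level with it; the furniture and walls round the work are solid. World frame = base frame: x ahead of the robot, y to its left, z up, the work surface at z = 0. Lengths are in m, angles in degrees, forces in N, time in s.
With the tool pointing down it reaches from about 0.425 to 0.95 m from the base axis. Payload 4.7 kg.
Tool frame: the origin (TCP) lies at the very end of the fingers, on their centre line; the grasp point (between the pads) lies 19 mm behind it; z points along the fingers, y is the line along which they close (so a half turn about z gives the same grasp; the last joint's range is limited). The gripper opens to 85 mm and grips with 20 to 120 N. Pads are 22 mm wide; open, the fingers measure 114 mm over their backs; the gripper's body (76 mm by 85 mm) begins 54 mm behind the grasp point. The pads swing forward as they close: fully open they stand 13 mm farther back than shut.
Start: joints at [66.927, 26.849, -2.785, 87.806, 1.381, 65.374, -4.715], TCP at [0.247, -0.628, 0.231] pointing down, gripper open.
Joint ranges: [-148.3, 148.3], [-19.14, 114.17], [-79.39, 73.82], [5.75, 140.21], [-59.74, 239.74], [12.07, 113.84], [-152.46, 152.46]. Speed limits (degrees/s): [147.25, 147.25, 180, 180, 180, 180, 180].

INTERFACE

Orientations are given as [roll, pitch, yaw] about the fixed x, y, z axes, in that order (R = Rz(yaw) Ry(pitch) Rx(roll)).
In Python, from rig import manip, optics, workorder gives the robot as it stands.
- The arm moves only by the tool apply_moves, never from a script. Its argument "deltas" is one flat list of numbers, 7 for each row, row after row: the turn, a rotation vector about the tool's x, y, z as a fraction of full scale, then the shift along the tool's x, y, z as a fraction of full scale, then the opening, from 0 (shut) to 1 (fully open). In form: [rx, ry, rz, x, y, z, gripper, rx, ry, rz, x, y, z, gripper, ...]. A call has 1 to 20 rows; each row shifts and turns the commanded pose from where the row before left it, along the tool's axes as they then stand; what a row does not reach is not made up. Full scale, the value 1, is 0.025 m for a shift and 6 degrees for a turn. A row lasts 1/12 s, in which the tool goes at most 41.7 mm and 7.16 degrees, less where a joint would pass 70% of its speed; a pose out of reach is approached as far as the arm can. A call with a number of a shift or a turn outside -1 to 1 is refused whole. A call with a gripper value outside its range is refused whole. The fingers move at their own pace and stop on an object; "grip_force" is the grip in N (left out, the last holds). Time passes only in rows, so rows that do not move let the fingers close. It gives the time, the measured TCP pose, the force, the opening and the grip force at its end, in the units of the state.
- manip.get_state(): the state, without advancing time (a new reading comes with each control period).
- optics.read_camera(name): name is "side" or "top" or "wrist"; returns the picture (384x512x3 uint8, red, green, blue); there is no depth.
- optics.camera_model(name): a dict with "intrinsics" (3x3 intrinsics, pixels), "rvec" (rotation vector, rad) and "tvec" (3), from world to camera coordinates, as OpenCV has them. Camera axes: x right, y down, z forward; pixel columns grow to the right and rows downward; lengths in m; the calibration is good to about 2 mm. A picture is of the moment at which its call begins: read the wrist's pose just before it. camera_model takes no time and is no camera call; for the wrist camera it gives the pose at the moment of the call.
- workorder.close_job(): hands the job in; it is judged then, once.
The state is a dict: "time_s": time; "qpos": joint angles; "joint_velocities": joint speeds; "joint_torque": joint torques, N m; "eef_pos": TCP position; "orientation": TCP orientation; "ft_force": force on the tool from outside, world axes, zero at the start; "moment": the same for the moment, N m; "width": opening from 0.0 (shut) to 1.0 (fully open); "grasp_force": force on a finger pad.
Only numpy, scipy, OpenCV 4.12 (cv2) and the standard library are available. Lean on these libraries where they do the work, as an engineer would, in place of code of your own. Each camera call takes 0.05 s, during which the arm holds its last target. There are 200 camera calls.

## Working session

There is one attempt and no reset: what is moved stays moved. The work goes in short steps, Python scripts to look and compute and a tool call to move; the robot and the scene stay as the last step left them, time stands still between calls to the robot, and variables do not carry over. Pictures are saved under pics/ and viewed, at most 10 in all, crops included, and the job is handed in when it is done.

Besides the shell and the picture viewer there is one more tool, called after "Request:" as a command line: name --argument value ..., lists and objects as JSON in quotes. apply_moves: Moves the arm, as the interface text tells. Its arguments: {"type":"object","properties":{"deltas":{"type":"array","items":{"type":"number","minimum":-1,"maximum":1}},"grip_force":{"type":"number"}},"required":["deltas"]}

```bash
mkdir -p pics
python3 - <<'E'
from rig import manip, optics
import cv2,numpy as np
print(manip.get_state())
for n in ("side","top"):
    im=optics.read_camera(n); cv2.imwrite(f"pics/{n}0.png",im[:,:,::-1])
    m=optics.camera_model(n); R=cv2.Rodrigues(np.array(m["rvec"]))[0]
    print(n,np.round(m["intrinsics"],1).tolist(),(-R.T@np.array(m["tvec"]).ravel()).round(3),R[2].round(3))
E
```

```text
{'time_s': 0.0, 'qpos': array([66.92804802, 26.89554315, -2.78590854, 87.87654995,  1.38060873,
       65.37373437, -4.71481155]), 'joint_velocities': array([-0.04631936,  0.03438234,  0.07559654, -0.0351229 ,  0.05625598,
       -0.02311732, -0.07865724]), 'joint_torque': array([-4.86865902e-04, -5.10305429e+01, -4.63885849e-02, -2.37711078e+01,
        1.07309158e-02,  7.62330252e-03,  4.01780812e-05]), 'eef_pos': array([ 0.24627439, -0.62782204,  0.23026136]), 'orientation': array([-1.79887771e+02,  3.26841913e-03,  2.14199591e+01]), 'ft_force': array([ 0.8729019 , -0.07971655,  0.41393284]), 'moment': array([ 0.01996921, -0.02186346,  0.02172205]), 'grasp_force': 0.0, 'width': 0.9957707914766687}
side [[464.1, 0.0, 247.4], [0.0, 464.1, 193.9], [0.0, 0.0, 1.0]] [0.368 1.154 0.584] [ 0.195 -0.912 -0.362]
top [[398.2, 0.0, 251.4], [0.0, 398.2, 189.5], [0.0, 0.0, 1.0]] [ 0.539 -0.038  1.196] [ 0.085  0.006 -0.996]
```

View pics/side0.png

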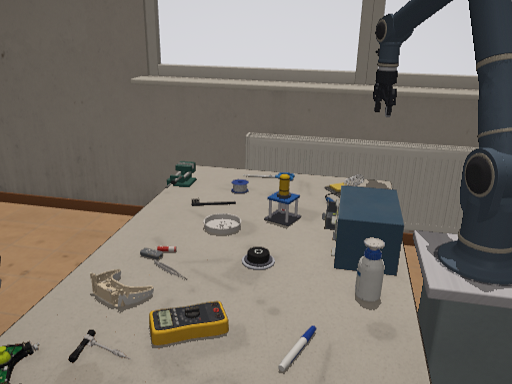

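View pics/top0.png

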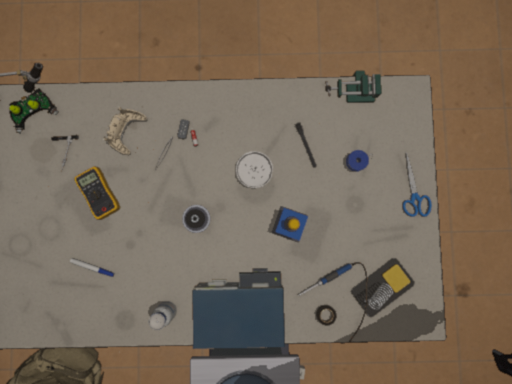

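The side view shows the gauge in the stand near (284,190) and the puck near (258,257). In the top view the stand is near (290,224), the puck near (196,218), the tray at (254,170) and the reel at (357,160). I'll enlarge both.

Run:
```python
import cv2,numpy as np
t=cv2.imread("pics/top0.png"); s=cv2.imread("pics/side0.png")
f=lambda a,x,y,w,h,k: cv2.resize(a[y:y+h,x:x+w],None,fx=k,fy=k,interpolation=cv2.INTER_CUBIC)
a=f(t,265,200,50,50,8); b=f(t,171,193,50,50,8)
cv2.imwrite("pics/tc.png",np.hstack([a,b]))
cv2.imwrite("pics/sc.png",f(s,230,165,80,110,5))
```

```text
(no output)
```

View pics/tc.png

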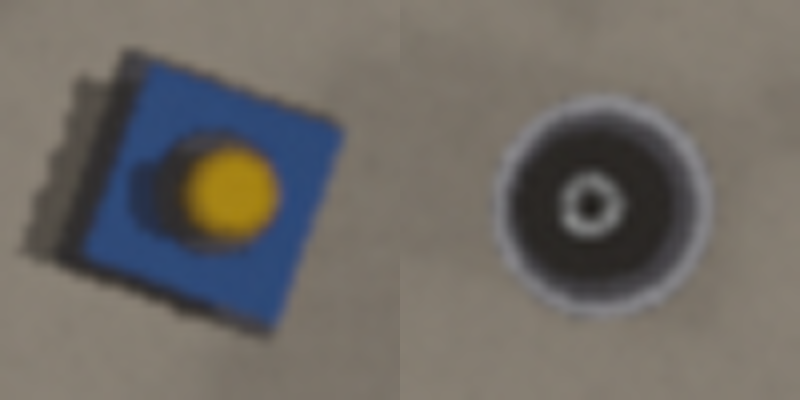

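View pics/sc.png

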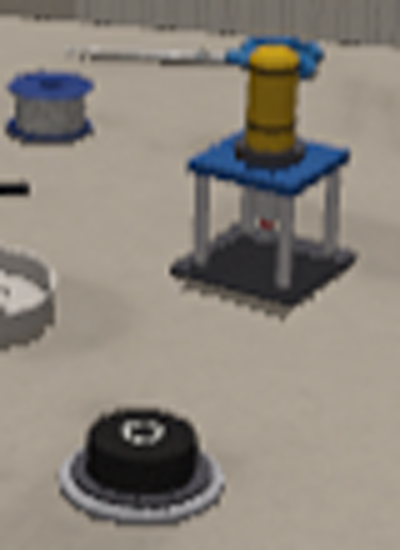

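The crops show the plate, gauge top, cup and white ring clearly. Next I triangulate them.

```bash
cat > h.py <<'E'
import cv2,numpy as np
def ray(m,u,v):
    R=cv2.Rodrigues(np.array(m["rvec"],float))[0]; c=-R.T@np.array(m["tvec"]).ravel()
    return c,R.T@np.linalg.inv(m["intrinsics"])@[u,v,1]
def at_z(m,u,v,z):
    c,d=ray(m,u,v); return c+d*(z-c[2])/d[2]
def tri(ms,pts):
    A=0;b=0
    for m,p in zip(ms,pts):
        c,d=ray(m,*p); d/=np.linalg.norm(d); P=np.eye(3)-np.outer(d,d); A=A+P; b=b+P@c
    return np.linalg.solve(A,b)
E
python3 - <<'E'
from rig import optics
from h import *
t=optics.camera_model("top"); s=optics.camera_model("side")
T=lambda x,y:(265+x/8-.4,200+y/8-.4); U=lambda x,y:(171+x/8-.4,193+y/8-.4); S=lambda x,y:(230+x/5-.4,165+y/5-.4)
print("gauge top",at_z(t,*T(232,194),.141).round(4))
c=np.array([at_z(t,*T(*p),.075) for p in [(140,57),(343,128),(273,332),(83,255)]])
print("plate",c.mean(0).round(4),np.linalg.norm(c-np.roll(c,1,0),axis=1).round(4),np.degrees(np.arctan2(*(c[1]-c[0])[[1,0]])))
print("plate side",at_z(s,*S(269,161),.075).round(4))
print("cup",at_z(t,*U(203,206),.01).round(4),"ring",[at_z(t,*U(193,205),z).round(4).tolist() for z in(.018,.025,.032)])
print("cup side",at_z(s,*S(142,480),.01).round(4),"ring",[at_z(s,*S(143,432),z).round(4).tolist() for z in(.018,.025,.032)])
print("tri ring",tri([t,s],[U(193,205),S(143,432)]))
E
```

```text
gauge top [ 0.5354 -0.1408  0.141 ]
plate [ 0.5358 -0.1394  0.075 ] [0.0722 0.0753 0.0754 0.0714] -110.58217523362009
plate side [ 0.5331 -0.1317  0.075 ]
cup [0.5575 0.1361 0.01  ] ring [[0.5578, 0.1386, 0.018], [0.5577, 0.1376, 0.025], [0.5576, 0.1365, 0.032]]
cup side [0.5534 0.1507 0.01  ] ring [[0.56, 0.1159, 0.018], [0.5576, 0.1287, 0.025], [0.5552, 0.1415, 0.032]]
tri ring [0.55687901 0.13677392 0.02936247]
```

```bash
cat >> h.py <<'E'
from scipy.spatial.transform import Rotation as Ro
def plan(target,st,n=None):
    R=Ro.from_euler("xyz",st["orientation"],degrees=True).as_matrix()
    d=R.T@(np.array(target)-st["eef_pos"])/.025
    n=n or int(np.ceil(np.abs(d).max()/.9))
    print("units total",d.round(3),"rows",n,"per row",(d/n).round(3), "pos",st["eef_pos"].round(4),"rpy",st["orientation"].round(2))
    rv=(Ro.from_matrix(R).inv()*Ro.from_euler("xyz",[180,0,st["orientation"][2]],degrees=True)).as_rotvec(degrees=True)/6
    print("levelling turn",rv.round(4))
E
python3 - <<'E'
from rig import manip,optics
from h import *
st=manip.get_state(); plan([.535,-.14,.24],st)
m=optics.camera_model("wrist");c,d=ray(m,256,192);R=Ro.from_euler("xyz",st["orientation"],degrees=True).as_matrix()
print("cam in tool",R.T@(c-st["eef_pos"]),R.T@d,m["intrinsics"][0])
E
```

```text
units total [ 17.877 -13.951  -0.361] rows 20 per row [ 0.894 -0.698 -0.018] pos [ 0.2463 -0.6279  0.2303] rpy [-179.9     0.     21.42]
levelling turn [-0.0174  0.0004 -0.    ]
cam in tool [ 7.47684238e-02  9.53987006e-05 -1.42297439e-01] [-3.06130918e-01 -1.85233341e-04  9.52054327e-01] [304.89614916   0.         255.90652622]
```

Request:
apply_moves --deltas '[-0.017,0,0,0.45,-0.35,-0.018,1,0,0,0,0.9,-0.7,-0.018,1,0,0,0,0.9,-0.7,-0.018,1,0,0,0,0.9,-0.7,-0.018,1,0,0,0,0.9,-0.7,-0.018,1,0,0,0,0.9,-0.7,-0.018,1,0,0,0,0.9,-0.7,-0.018,1,0,0,0,0.9,-0.7,-0.018,1,0,0,0,0.9,-0.7,-0.018,1,0,0,0,0.9,-0.7,-0.018,1,0,0,0,0.9,-0.7,-0.018,1,0,0,0,0.9,-0.7,-0.018,1,0,0,0,0.9,-0.7,-0.018,1,0,0,0,0.9,-0.7,-0.018,1,0,0,0,0.9,-0.7,-0.018,1,0,0,0,0.9,-0.7,-0.018,1,0,0,0,0.9,-0.7,-0.018,1,0,0,0,0.9,-0.7,-0.018,1,0,0,0,0.7,-0.5,-0.018,1,0,0,0,0.3,-0.2,-0.018,1]'

```text
time_s: 1.77
eef_pos: [0.5193, -0.1691, 0.2398]
orientation: [180.0, -0.1, 21.8]
ft_force: [0.1, 0.7, 0.6]
width: 1.0
grasp_force: 0.0
```

Request:
apply_moves --deltas '[0,0,0,0.2,-0.15,0,1,0,0,0,0,0,0,1,0,0,0,0,0,0,1,0,0,0,0,0,0,1]'

```text
time_s: 2.1
eef_pos: [0.5205, -0.1704, 0.2396]
orientation: [179.9, 0.1, 21.3]
ft_force: [-0.4, -0.5, -0.2]
width: 0.997
grasp_force: 0.0
```

Run:
```python
from rig import manip,optics
from h import *
st=manip.get_state(); plan([.535,-.14,.24],st)
m=optics.camera_model("wrist"); im=optics.read_camera("wrist"); cv2.imwrite("pics/w1.png",im[:,:,::-1])
for p in [(.5355,-.14,.141),(.5355,-.14,.075)]:
    print(cv2.projectPoints(np.array([p]),np.array(m["rvec"]),np.array(m["tvec"]),np.array(m["intrinsics"]),None)[0].ravel())
```

```text
units total [ 0.981 -0.924 -0.018] rows 2 per row [ 0.49  -0.462 -0.009] pos [ 0.5205 -0.1704  0.2396] rpy [1.7987e+02 5.0000e-02 2.1270e+01]
levelling turn [0.0218 0.0086 0.    ]
[227.15540474 159.11990016]
[232.92320882 145.7797215 ]
```

View pics/w1.png

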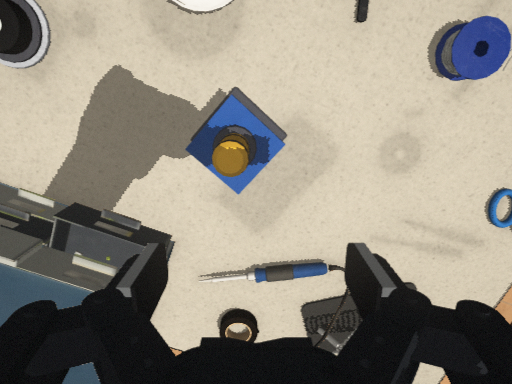

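Run:
```python
from rig import manip,optics
from h import *
m=optics.camera_model("wrist")
im=cv2.imread("pics/w1.png");hsv=cv2.cvtColor(im,cv2.COLOR_BGR2HSV)[120:185,205:255]
print(at_z(m,231,156.5,.141).round(4), np.mean([at_z(m,*p,.075) for p in [(236,88),(286,136),(238,193),(187,150)]],0).round(4))
print("cup?",at_z(m,15,30,.01))
plan([.5355,-.141,.24],manip.get_state())
```

```text
[ 0.5387 -0.1421  0.141 ] [ 0.5395 -0.1425  0.075 ]
cup? [0.55736445 0.12728084 0.01      ]
units total [ 0.982 -0.879 -0.017] rows 2 per row [ 0.491 -0.439 -0.009] pos [ 0.5206 -0.1704  0.2396] rpy [1.7987e+02 4.0000e-02 2.1260e+01]
levelling turn [0.021  0.0074 0.    ]
```

Request:
apply_moves --deltas '[0.02,0.007,0,0.5,-0.42,0,1,0,0,0,0.53,-0.42,0,1,0,0,0,0,0,0.5,1,0,0,0,0,0,0.8,1,0,0,0,0,0,0.8,1,0,0,0,0,0,0.8,1,0,0,0,0,0,0.8,1,0,0,0,0,0,0.8,1,0,0,0,0,0,0.6,1,0,0,0,0,0,0.4,1,0,0,0,0,0,0.3,1,0,0,0,0,0,0,1,0,0,0,0,0,0,1,0,0,0,0,0,0,1]'

```text
time_s: 3.32
eef_pos: [0.5385, -0.14, 0.0957]
orientation: [180.0, -0.1, 21.4]
ft_force: [-0.3, 0.8, 0.4]
width: 1.0
grasp_force: 0.0
```

Run:
```python
from rig import manip,optics
from h import *
st=manip.get_state(); plan([.5375,-.1415,.094],st)
m=optics.camera_model("wrist"); im=optics.read_camera("wrist"); cv2.imwrite("pics/w2.png",im[:,:,::-1])
print(cv2.projectPoints(np.array([st["eef_pos"],[.5375,-.1415,.141]]),np.array(m["rvec"]),np.array(m["tvec"]),np.array(m["intrinsics"]),None)[0].squeeze())
```

```text
units total [-0.061  0.04   0.068] rows 1 per row [-0.061  0.04   0.068] pos [ 0.5385 -0.14    0.0957] rpy [ 1.7995e+02 -1.3000e-01  2.1400e+01]
levelling turn [ 0.0079 -0.022  -0.    ]
[[255.93671728 245.30049307]
 [258.65825006 305.44640346]]
```

View pics/w2.png

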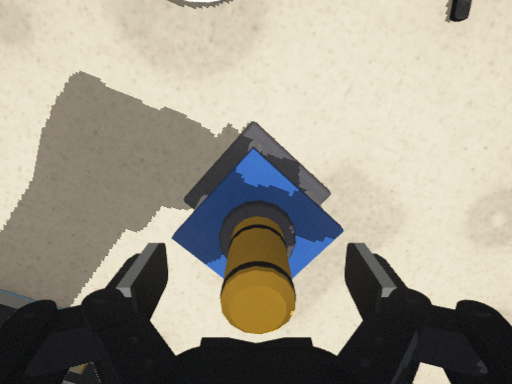

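Run:
```python
from rig import manip,optics
from h import *
m=optics.camera_model("wrist")
g=at_z(m,258,298,.141);print(g, at_z(m,257.5,234,.075), np.mean([at_z(m,172,237,.075),at_z(m,343,231,.075)],0))
plan([g[0],g[1],.094],manip.get_state())
```

```text
[ 0.54045075 -0.14002468  0.141     ] [ 0.53567145 -0.14209683  0.075     ] [ 0.53561148 -0.14195932  0.075     ]
units total [0.069 0.029 0.072] rows 1 per row [0.069 0.029 0.072] pos [ 0.5386 -0.14    0.0958] rpy [ 1.7994e+02 -1.4000e-01  2.1400e+01]
levelling turn [ 0.0095 -0.0234 -0.    ]
```

Request:
apply_moves --deltas '[0.005,-0.01,0,0,0,0.07,1,0,0,0,0,0,0,0.2,0,0,0,0,0,0,0.2,0,0,0,0,0,0,0,0,0,0,0,0,0,0,0,0,0,0,0,0,0,0,0,0,0,0,0,0,0,0,0,0,0,0,0,0,0,0,0,0,0,0,0,0,0,0,0,0,0]' --grip_force 80

```text
time_s: 4.2
eef_pos: [0.5381, -0.14, 0.0934]
orientation: [-180.0, -0.0, 21.4]
ft_force: [-0.5, -0.8, 5.0]
width: 0.33
grasp_force: 78.9
```

Request:
apply_moves --deltas '[0,0,0,0,0,-0.15,0,0,0,0,0,0,-0.3,0,0,0,0,0,0,-0.5,0,0,0,0,0,0,-0.6,0,0,0,0,0,0,-0.6,0,0,0,0,0,0,-0.6,0,0,0,0,0,0,-0.6,0,0,0,0,0,0,-0.5,0,0,0,0,0,0,-0.3,0,0,0,0,0,0,0,0,0,0,0,0,0,0,0,0,0,0,0,0,0,0]'

```text
time_s: 5.2
eef_pos: [0.5371, -0.1397, 0.1958]
orientation: [-179.9, 0.1, 21.4]
ft_force: [0.3, 0.3, -2.3]
width: 0.329
grasp_force: 79.0
```

Run:
```python
from rig import manip,optics
from h import *
st=manip.get_state(); plan([.5572,.1365,.19],st); print(st["ft_force"],st["grasp_force"],st["width"])
```

```text
units total [ 4.785 -9.989  0.24 ] rows 12 per row [ 0.399 -0.832  0.02 ] pos [ 0.5371 -0.1397  0.1958] rpy [-1.7989e+02  1.1000e-01  2.1420e+01]
levelling turn [-0.0183  0.0189 -0.    ]
[ 0.26836779  0.28149814 -2.27302453] 79.00807857513428 0.3294628565431049
```

Request:
apply_moves --deltas '[0,0,0,0.1,-0.2,0,0,0,0,0,0.2,-0.4,0,0,0,0,0,0.3,-0.6,0,0,0,0,0,0.35,-0.75,0,0,0,0,0,0.4,-0.84,0,0,0,0,0,0.4,-0.84,0,0,0,0,0,0.4,-0.84,0,0,0,0,0,0.4,-0.84,0,0,0,0,0,0.4,-0.84,0,0,0,0,0,0.4,-0.84,0,0,0,0,0,0.4,-0.84,0,0,0,0,0,0.35,-0.73,0,0,0,0,0,0.3,-0.62,0,0,0,0,0,0.2,-0.4,0,0,0,0,0,0.13,-0.2,0,0,0,0,0,0.05,-0.05,0,0,0,0,0,0,0,0,0,0,0,0,0,0,0,0,0,0,0,0,0,0,0,0,0,0,0,0,0,0,0]'

```text
schema error: expected a multiple of 7 numbers
```

Run:
```python
from rig import manip,optics
from h import *
st=manip.get_state(); plan([.5572,.1365,.12],st); print(st["ft_force"],st["grasp_force"],st["width"])
m=optics.camera_model("wrist"); w=optics.read_camera("wrist")[:,:,::-1]; s=optics.read_camera("side")[:,:,::-1]
print(cv2.projectPoints(np.array([[.5572,.1365,.03],st["eef_pos"]-[0,0,.0744]]),np.array(m["rvec"]),np.array(m["tvec"]),np.array(m["intrinsics"]),None)[0].squeeze())
cv2.imwrite("pics/w3.png",np.hstack([w[:,80:432],cv2.resize(s[165:275,215:305],None,fx=3.49,fy=3.49)[:384]]))
```

```text
units total [ 4.79  -9.983  3.04 ] rows 12 per row [ 0.399 -0.832  0.253] pos [ 0.5371 -0.1397  0.1958] rpy [-1.7989e+02  1.1000e-01  2.1420e+01]
levelling turn [-0.0183  0.0189 -0.    ]
[ 0.26836779  0.28149814 -2.27302453] 79.00807857513428 0.3294628565431049
[[-14.40872326  43.19468488]
 [256.1831437  198.29054057]]
```

View pics/w3.png

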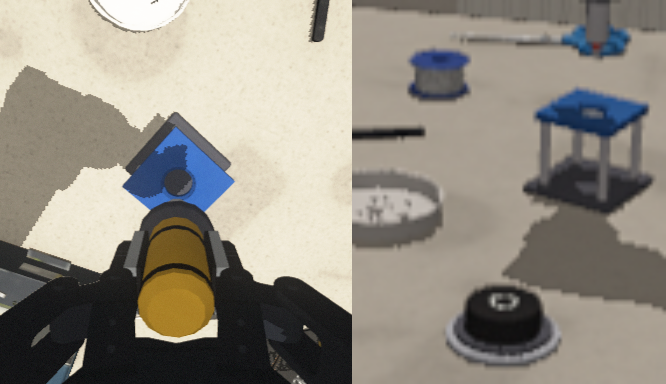

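The move was refused because of a row length slip. The picture does show the gauge lifted clear, and the stand's hole at wrist pixel (258,182).

Request:
apply_moves --deltas '[-0.018,0.018,0,0.1,-0.2,0,0,0,0,0,0.2,-0.4,0,0,0,0,0,0.3,-0.6,0,0,0,0,0,0.35,-0.75,0,0,0,0,0,0.4,-0.84,0,0,0,0,0,0.4,-0.84,0,0,0,0,0,0.4,-0.84,0,0,0,0,0,0.4,-0.84,0,0,0,0,0,0.4,-0.84,0,0,0,0,0,0.4,-0.84,0,0,0,0,0,0.4,-0.84,0,0,0,0,0,0.35,-0.73,0,0,0,0,0,0.3,-0.62,0,0,0,0,0,0.2,-0.4,0,0,0,0,0,0.13,-0.2,0,0,0,0,0,0.05,-0.05,0,0,0,0,0,0,0,0,0,0,0,0,0,0,0,0,0,0,0,0,0,0,0,0,0,0,0,0,0,0]'

```text
time_s: 6.97
eef_pos: [0.5595, 0.1314, 0.1966]
orientation: [179.9, -0.1, 21.3]
ft_force: [-0.1, -0.5, -2.8]
width: 0.331
grasp_force: 79.1
```

Run:
```python
from rig import manip,optics
from h import *
st=manip.get_state(); plan([.5572,.1365,.12],st); print(st["ft_force"],st["grasp_force"],st["width"])
m=optics.camera_model("wrist"); w=optics.read_camera("wrist")[:,:,::-1]; s=optics.read_camera("side")[:,:,::-1]
P=np.array([[.5572,.1365,.03],st["eef_pos"]-[0,0,.0744]])
for n in("wrist","side"):
    m=optics.camera_model(n); print(n,cv2.projectPoints(P,np.array(m["rvec"]),np.array(m["tvec"]),np.array(m["intrinsics"]),None)[0].squeeze())
cv2.imwrite("pics/w4.png",np.hstack([w[:,80:432],cv2.resize(s[185:275,215:305],(384,384))]))
```

```text
units total [-0.014 -0.229  3.065] rows 4 per row [-0.004 -0.057  0.766] pos [0.5595 0.1314 0.1966] rpy [ 1.7991e+02 -7.0000e-02  2.1310e+01]
levelling turn [ 0.0153 -0.0125 -0.    ]
[-0.09899044 -0.47218634 -2.83125201] 79.06947612762451 0.33061352730306337
wrist [[250.81043034 170.13862168]
 [256.41748496 198.76408199]]
side [[257.79275799 250.68669526]
 [258.10013672 216.16315228]]
```

View pics/w4.png

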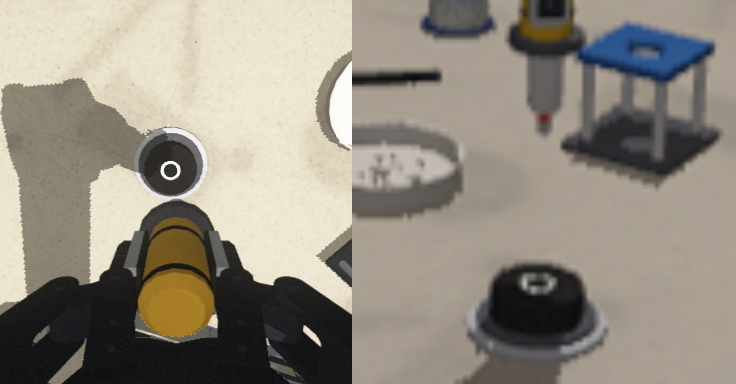

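The wrist view has the white ring at (250.5,170), as predicted, and the side view shows the pin tip over the puck. The puck top at about 30 mm is confirmed.

Request:
apply_moves --deltas '[0.015,-0.012,0,0.03,-0.12,0.2,0,0,0,0,0.03,-0.11,0.4,0,0,0,0,0,0,0.6,0,0,0,0,0,0,0.6,0,0,0,0,0,0,0.6,0,0,0,0,0,0,0.5,0,0,0,0,0,0,0.3,0,0,0,0,0,0,0.18,0,0,0,0,0,0,0,0,0,0,0,0,0,0,0,0,0,0,0,0,0,0,0,0,0,0,0,0,0]'

```text
time_s: 8.07
eef_pos: [0.5593, 0.1388, 0.113]
orientation: [-180.0, -0.1, 21.4]
ft_force: [0.4, 0.4, -1.9]
width: 0.333
grasp_force: 79.1
```

```bash
cat > f.py <<'E'
from rig import manip,optics
import numpy as np
F=[]
for i in range(6):
    st=manip.get_state(); F.append(st["ft_force"]); optics.camera_model("side"); optics.read_camera("side")
print(np.mean(F,0).round(2),np.std(F,0).round(2),st["eef_pos"].round(4),st["orientation"].round(2),st["time_s"])
E
python3 f.py
```

```text
[ 0.03  0.04 -2.55] [0.68 0.53 0.47] [0.5589 0.1385 0.1125] [-1.7998e+02 -5.0000e-02  2.1410e+01] 8.3167
```

Request:
apply_moves --deltas '[0,0,0,0,0,0.07,0,0,0,0,0,0,0.07,0,0,0,0,0,0,0.07,0,0,0,0,0,0,0.07,0,0,0,0,0,0,0.07,0,0,0,0,0,0,0.07,0,0,0,0,0,0,0,0,0,0,0,0,0,0,0,0,0,0,0,0,0,0]'

```text
time_s: 9.12
eef_pos: [0.5588, 0.1386, 0.1019]
orientation: [-180.0, -0.0, 21.4]
ft_force: [-0.6, -0.2, -0.1]
width: 0.332
grasp_force: 79.2
```

```bash
python3 f.py
```

```text
[-0.36 -0.43  0.01] [0.26 0.55 0.17] [0.5587 0.1386 0.1018] [-1.7997e+02 -3.0000e-02  2.1420e+01] 9.3667
```

Request:
apply_moves --deltas '[0,0,0,0,0,0.04,0,0,0,0,0,0,0.04,0,0,0,0,0,0,0.04,0,0,0,0,0,0,0.04,0,0,0,0,0,0,0,0,0,0,0,0,0,0,0,0,0,0,0,0,0,0]'

```text
time_s: 10.0
eef_pos: [0.5589, 0.1387, 0.0979]
orientation: [-180.0, -0.0, 21.4]
ft_force: [-2.0, -1.1, 4.1]
width: 0.33
grasp_force: 79.5
```

```bash
python3 f.py
```

```text
[-1.43 -0.46  3.98] [0.58 0.41 0.39] [0.5588 0.1386 0.0978] [-1.7998e+02 -4.0000e-02  2.1420e+01] 10.25
```

Request:
apply_moves --deltas '[0,0,0,0,0,0.05,0,0,0,0,0,0,0.046,0,0,0,0,0,0,0,0,0,0,0,0,0,0,0,0,0,0,0,0,0,0]'

```text
time_s: 10.72
eef_pos: [0.5589, 0.1387, 0.0956]
orientation: [-180.0, -0.0, 21.4]
ft_force: [-1.1, -1.4, 6.4]
width: 0.334
grasp_force: 79.7
```

```bash
python3 f.py
python3 - <<'E'
from rig import optics
import cv2
s=optics.read_camera("side")[:,:,::-1]
cv2.imwrite("pics/s5.png",cv2.resize(s[205:275,225:290],(520,560),interpolation=cv2.INTER_CUBIC))
E
```

```text
[-1.31 -0.96  6.02] [0.32 0.36 0.34] [0.5589 0.1387 0.0956] [-1.7998e+02 -5.0000e-02  2.1410e+01] 10.9667
```

View pics/s5.png

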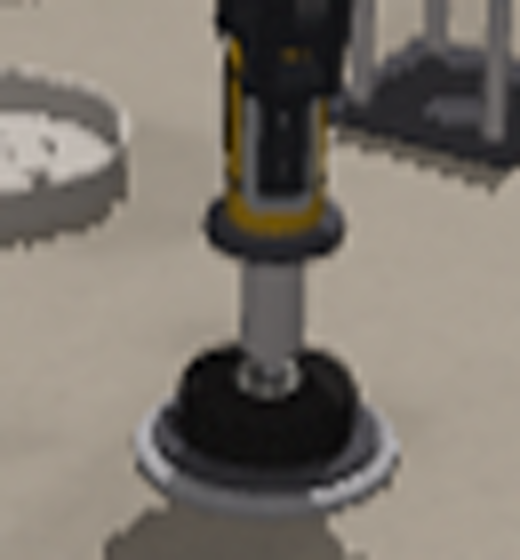

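The gauge is upright on the ring at crop (268,380) with no red showing. The load is 8.6 N, so the pin is about 5.7 mm in. I'll hold it there, then lift.

Request:
apply_moves --deltas '[0,0,0,0,0,0.004,0,0,0,0,0,0,0,0,0,0,0,0,0,0,0,0,0,0,0,0,0,0,0,0,0,0,0,0,0,0,0,0,0,0,0,0,0,0,0,0,0,0,0,0,0,0,0,0,0,0,0,0,0,0,0,0,0,0,0,0,0,0,0,0,0,0,0,0,0,0,0,0,0,0,0,0,0,0,0,0,0,0,0,0,0,0,0,0,0,0,0,0,0,0,0,0,0,0,0,0,0,0,0,0,0,0]'

```text
time_s: 12.4
eef_pos: [0.559, 0.1387, 0.0955]
orientation: [-180.0, -0.1, 21.4]
ft_force: [-0.9, -1.2, 6.3]
width: 0.336
grasp_force: 79.7
```

```bash
python3 f.py
```

```text
[-1.24 -0.81  6.21] [0.3  0.38 0.33] [0.5589 0.1387 0.0955] [-1.7998e+02 -5.0000e-02  2.1420e+01] 12.65
```

Request:
apply_moves --deltas '[0,0,0,0,0,-0.15,0,0,0,0,0,0,-0.3,0,0,0,0,0,0,-0.5,0,0,0,0,0,0,-0.6,0,0,0,0,0,0,-0.6,0,0,0,0,0,0,-0.6,0,0,0,0,0,0,-0.6,0,0,0,0,0,0,-0.4,0,0,0,0,0,0,-0.25,0,0,0,0,0,0,0,0,0,0,0,0,0,0,0]'

```text
time_s: 13.62
eef_pos: [0.5583, 0.1384, 0.1949]
orientation: [-180.0, 0.0, 21.4]
ft_force: [0.8, -0.3, -3.4]
width: 0.332
grasp_force: 79.1
```

```bash
python3 f.py
python3 - <<'E'
from rig import manip
from h import *
plan([.538,-.14,.1958],manip.get_state())
E
```

```text
[ 0.05 -0.28 -3.02] [0.46 0.45 0.43] [0.5582 0.1383 0.1943] [-1.7996e+02  7.0000e-02  2.1420e+01] 13.8667
units total [-4.825 10.069 -0.056] rows 12 per row [-0.402  0.839 -0.005] pos [0.5583 0.1384 0.1945] rpy [-1.7996e+02  5.0000e-02  2.1420e+01]
levelling turn [-0.0063  0.0091 -0.    ]
```

Request:
apply_moves --deltas '[-0.006,0.009,0,-0.1,0.2,0,0,0,0,0,-0.2,0.4,0,0,0,0,0,-0.3,0.6,0,0,0,0,0,-0.35,0.75,0,0,0,0,0,-0.4,0.84,0,0,0,0,0,-0.4,0.84,0,0,0,0,0,-0.4,0.84,0,0,0,0,0,-0.4,0.84,0,0,0,0,0,-0.4,0.84,0,0,0,0,0,-0.4,0.84,0,0,0,0,0,-0.4,0.84,0,0,0,0,0,-0.35,0.73,0,0,0,0,0,-0.3,0.62,0,0,0,0,0,-0.2,0.4,0,0,0,0,0,-0.15,0.25,0,0,0,0,0,-0.07,0.15,0,0,0,0,0,0,0,0,0,0,0,0,0,0,0,0,0,0,0,0,0,0,0,0,0,0,0,0,0,0]'

```text
time_s: 15.58
eef_pos: [0.5378, -0.1365, 0.1951]
orientation: [-180.0, -0.1, 21.5]
ft_force: [0.7, -0.2, -3.5]
width: 0.332
grasp_force: 79.1
```

```bash
python3 f.py
python3 - <<'E'
from rig import manip
from h import *
plan([.538,-.14,.14],manip.get_state())
E
```

```text
[ 0.16  0.05 -3.2 ] [0.51 0.52 0.58] [ 0.5377 -0.1374  0.195 ] [ 1.7999e+02 -7.0000e-02  2.1450e+01] 15.8333
units total [-0.026  0.097  2.203] rows 3 per row [-0.009  0.032  0.734] pos [ 0.5377 -0.1375  0.1951] rpy [ 1.7999e+02 -8.0000e-02  2.1440e+01]
levelling turn [ 0.0017 -0.0125 -0.    ]
```

Request:
apply_moves --deltas '[0,-0.012,0,-0.03,0.1,0,0,0,0,0,0,0,0.2,0,0,0,0,0,0,0.4,0,0,0,0,0,0,0.5,0,0,0,0,0,0,0.5,0,0,0,0,0,0,0.3,0,0,0,0,0,0,0.15,0,0,0,0,0,0,0,0,0,0,0,0,0,0,0,0,0,0,0,0,0,0,0,0,0,0,0,0,0,0]'

```text
schema error: expected a multiple of 7 numbers
```

```bash
python3 f.py
python3 - <<'E'
from rig import manip
from h import *
plan([.538,-.14,.0955],manip.get_state())
E
```

```text
[-0.02  0.34 -2.91] [0.26 0.39 0.57] [ 0.5376 -0.1378  0.1951] [ 1.7999e+02 -7.0000e-02  2.1420e+01] 16.1333
units total [-0.022  0.087  3.982] rows 5 per row [-0.004  0.017  0.796] pos [ 0.5376 -0.1378  0.1951] rpy [ 1.7999e+02 -7.0000e-02  2.1410e+01]
levelling turn [ 0.0015 -0.0124 -0.    ]
```

Request:
apply_moves --deltas '[0,-0.012,0,-0.02,0.08,0,0,0,0,0,0,0,0.2,0,0,0,0,0,0,0.4,0,0,0,0,0,0,0.5,0,0,0,0,0,0,0.5,0,0,0,0,0,0,0.3,0,0,0,0,0,0,0.15,0,0,0,0,0,0,0,0,0,0,0,0,0,0,0,0,0,0,0,0,0,0]'

```text
time_s: 17.02
eef_pos: [0.5384, -0.1398, 0.1444]
orientation: [180.0, -0.1, 21.4]
ft_force: [0.5, 0.1, -2.3]
width: 0.332
grasp_force: 79.1
```

```bash
python3 f.py
python3 - <<'E'
from rig import manip
from h import *
plan([.538,-.14,.0955],manip.get_state())
E
```

```text
[ 0.07  0.21 -2.82] [0.37 0.25 0.53] [ 0.5381 -0.1398  0.1443] [ 1.7996e+02 -4.0000e-02  2.1420e+01] 17.2667
units total [-0.006  0.004  1.946] rows 3 per row [-0.002  0.001  0.649] pos [ 0.5381 -0.1398  0.1441] rpy [ 1.7996e+02 -3.0000e-02  2.1420e+01]
levelling turn [ 0.0058 -0.0055 -0.    ]
```

Request:
apply_moves --deltas '[0,0,0,0,0,0.1,0,0,0,0,0,0,0.15,0,0,0,0,0,0,0.15,0,0,0,0,0,0,0.15,0,0,0,0,0,0,0.15,0,0,0,0,0,0,0,0,0,0,0,0,0,0,0]'

```text
time_s: 17.9
eef_pos: [0.5377, -0.1398, 0.1259]
orientation: [-180.0, 0.0, 21.4]
ft_force: [0.0, 1.2, -3.2]
width: 0.337
grasp_force: 79.1
```

Request:
apply_moves --deltas '[0,0,0,0,0,0.15,0,0,0,0,0,0,0.2,0,0,0,0,0,0,0.2,0,0,0,0,0,0,0.2,0,0,0,0,0,0,0.2,0,0,0,0,0,0,0.1,0,0,0,0,0,0,0,0,0,0,0,0,0,0,0,0,0,0,0,0,0,0]'

```text
time_s: 18.65
eef_pos: [0.5381, -0.1398, 0.1002]
orientation: [180.0, -0.0, 21.4]
ft_force: [0.4, 0.6, -2.7]
width: 0.331
grasp_force: 79.1
```

```bash
python3 f.py
```

```text
[ 0.06  0.1  -3.04] [0.29 0.45 0.49] [ 0.538  -0.1399  0.1003] [ 1.7997e+02 -2.0000e-02  2.1420e+01] 18.9
```

Request:
apply_moves --deltas '[0,0,0,0,0,0.06,0,0,0,0,0,0,0.06,0,0,0,0,0,0,0.06,0,0,0,0,0,0,0.05,0,0,0,0,0,0,0.03,0,0,0,0,0,0,0,0,0,0,0,0,0,0,0,0,0,0,0,0,0,0]'

```text
time_s: 19.62
eef_pos: [0.5379, -0.1398, 0.0935]
orientation: [180.0, -0.0, 21.4]
ft_force: [-0.6, 0.4, -2.8]
width: 0.331
grasp_force: 79.1
```

```bash
python3 f.py
```

```text
[-0.16  0.03 -2.74] [0.55 0.28 0.51] [ 0.5379 -0.1398  0.0935] [179.99  -0.    21.42] 19.8667
```

Request:
apply_moves --deltas '[0,0,0,0,0,0.02,0,0,0,0,0,0,0.02,0,0,0,0,0,0,0,0,0,0,0,0,0,0,0,0,0,0,0,0,0,0]'

```text
time_s: 20.33
eef_pos: [0.538, -0.1398, 0.0934]
orientation: [180.0, -0.0, 21.4]
ft_force: [-2.7, 0.8, 5.1]
width: 0.332
grasp_force: 80.0
```

```bash
python3 f.py
```

```text
[-2.76  0.31  5.49] [0.52 0.51 0.45] [ 0.538  -0.1398  0.0934] [ 1.7997e+02 -1.0000e-02  2.1410e+01] 20.5833
```

Contact at the original height, so the collar is resting. I'll open the gripper, then retreat upward.

Request:
apply_moves --deltas '[0,0,0,0,0,-0.015,0.4,0,0,0,0,0,0,0.5,0,0,0,0,0,0,0.7,0,0,0,0,0,0,0.9,0,0,0,0,0,0,1,0,0,0,0,0,0,1,0,0,0,0,0,0,1,0,0,0,0,0,0,1]'

```text
time_s: 21.3
eef_pos: [0.5379, -0.1398, 0.0929]
orientation: [180.0, -0.0, 21.4]
ft_force: [-0.4, -0.2, 0.2]
width: 1.0
grasp_force: 0.0
```

Request:
apply_moves --deltas '[0,0,0,0,0,-0.15,1,0,0,0,0,0,-0.3,1,0,0,0,0,0,-0.5,1,0,0,0,0,0,-0.7,1,0,0,0,0,0,-0.8,1,0,0,0,0,0,-0.8,1,0,0,0,0,0,-0.8,1,0,0,0,0,0,-0.8,1,0,0,0,0,0,-0.5,1,0,0,0,0,0,-0.2,1,0,0,0,0,0,0,1,0,0,0,0,0,0,1,0,0,0,0,0,0,1]'

```text
time_s: 22.38
eef_pos: [0.5371, -0.1397, 0.2307]
orientation: [-179.9, 0.1, 21.4]
ft_force: [1.0, 0.7, 0.0]
width: 1.001
grasp_force: 0.0
```

```bash
python3 f.py
python3 - <<'E'
from rig import optics
import cv2,numpy as np
s=optics.read_camera("side")[:,:,::-1]; w=optics.read_camera("wrist")[:,:,::-1]
cv2.imwrite("pics/end.png",np.hstack([w[:,80:432],cv2.resize(s[155:235,245:325],(384,384),interpolation=cv2.INTER_CUBIC)]))
E
```

```text
[ 0.03  0.32 -0.13] [0.49 0.24 0.44] [ 0.5376 -0.1397  0.231 ] [-1.7996e+02  6.0000e-02  2.1420e+01] 22.6333
```

View pics/end.png

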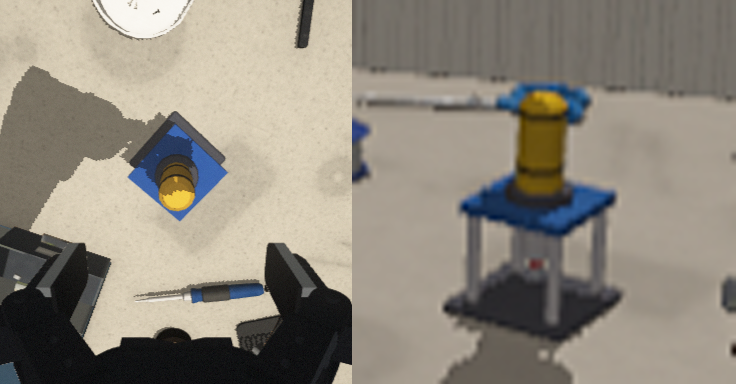

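The gauge stands upright with its collar on the plate (side crop 540,195), and the gripper is clear of it.

```bash
python3 -c "
from rig import workorder; print(workorder.close_job())"
```

```text
the job is handed in; nothing more can be done
None
```

The job is handed in, with no verdict returned: the pin was pressed about 5.8 mm into the gauge (worked out from the load) on the puck's middle and held about 2 s, and the gauge is back upright in its stand with the gripper clear.

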